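# Clear the bench hook and hold the print block for carving

## Task

Clear the bench hook first: put the marker in the blue pen tray and the small wooden offcut in the brown cardboard scrap box. Then bring the print block, without turning it round, into the corner of the bench hook, its back flush against the fence and its end touching the red stop block, and hold it there with one firm diagonal push, against the fence and down onto the bed at once (the bevelled edge on the robot's side is there to push on), so that it can be carved. Finish while still pushing (do not let go), and leave the other things on the table where they are.

Things in the scene. Friction and masses are not known exactly. Their poses are not given: they have to be found in the camera images.
- hook: bench hook: a fixed wooden board 200 (x) x 300 (y) x 10 mm thick, lying on the table. Origin: centre of its underside. Its +x axis points away from the robot to the fence, +y along the fence to the stop block, z up. It may be turned up to 0.25 rad. Bed top 10 mm above its origin.
- bed: the flat waxed plywood top of the bench hook, on which the block slides (friction coefficient about 0.3, 0.25 to 0.35); same origin and axes as the hook
- fence: dark wooden fence fixed along the hook's far long edge, 15 mm thick, 300 mm long, 22 mm high above the bed. Origin: on the bed, in the fence's near face (the one the block goes against), half-way along it; at x = +85 mm in the hook's frame. Axes as the hook's.
- stop: red stop block fixed on the bed at the +y end of the fence, 60 (x, out from the fence) x 20 (y) x 22 mm high. Origin: on the bed, in the inner corner between the fence's near face and the stop's face that looks to -y; at x = +85, y = +130 mm in the hook's frame. Axes as the hook's.
- block: print block: loose wooden block with grey top and white leaf pattern, 64 (x) x 100 (y) x 32 mm high, 0.14 to 0.28 kg. Origin: centre of its underside. +x is its back, which goes to the fence. Its near long edge (-x) is bevelled at 45 degrees: the near face is upright for the lowest 14 mm, then slopes up and away, 18 mm each way, to the top. It slides on the bed with 0.3 to 1 N.
- block_mid (a point): centre of the print block, 16 mm above its underside; axes as the block's. It starts on the bed on the robot's side, long side roughly along the fence, 80 to 95 mm short of the fence and 30 to 110 mm short of the stop. Home in the corner, it is 32 mm from the fence face and 50 mm from the stop face.
- block_bevel (a point): centre of the bevelled (sloping) face: 23 mm to the block's -x side of its centre line, 23 mm above its underside, half-way along. The face's outward normal points up and towards -x at 45 degrees.
- pen_mid (a point): centre of the marker, a white square-sided marker with a red cap, 110 mm long along its y axis, 15 mm wide and high, 25 g. It starts lying on the bed between block and fence, roughly along the fence, at least 30 mm clear either side
- offcut_mid (a point): centre of the wooden offcut with a grey top, 22 (x) x 55 (y) x 19 mm high, 25 g. It starts lying on the bed between block and fence, roughly along the fence, at least 25 mm clear either side
- pen: the marker itself, origin at the centre of its underside
- offcut: the offcut itself, origin at the centre of its underside
- tray: blue plastic pen tray, fixed open box 170 (x) x 110 (y) x 30 mm high, walls and floor 4 mm. Origin: centre of its underside. A marker with a green cap already lies in it along x, 35 mm to the +y side of the middle. It and the scrap box stand one on the robot's left and one on its right, either way round.
- scrap: brown cardboard scrap box, fixed open box 170 (x) x 110 (y) x 50 mm high, walls and floor 5 mm. Origin: centre of its underside. An offcut already lies in its far left corner (+x, +y).
- bottle: clear bottle with red label, 66 mm wide, 210 mm high, upright beyond the hook; leave it. Origin: centre of its underside.
- mug: blue mug, 80 mm wide, 90 mm high, beyond the hook; leave it. Origin: centre of its underside.
- tape: yellow roll of tape, 90 mm across, 24 mm high, lying flat on the near right; leave it. Origin: centre of its underside.
- gouge: carving gouge with wooden handle, 170 mm long, lying beyond the hook; leave it
- roller: ink roller with black handle, about 150 mm long and 105 mm wide, lying beyond the hook; leave it

How it is judged (in metres and radians):
On the way:
1. the marker is in the pen tray and the offcut in the scrap box, both let go, with the print block not yet home in the corner (x of pen_mid in the frame of tray between -0.081 and 0.081 m and y of pen_mid in the frame of tray between -0.051 and 0.051 m and z of pen_mid in the frame of tray between 0 and 0.04 m and contact force between the fingers and pen below 0.1 N and x of offcut_mid in the frame of scrap between -0.081 and 0.081 m and y of offcut_mid in the frame of scrap between -0.051 and 0.051 m and z of offcut_mid in the frame of scrap between 0 and 0.048 m and contact force between the fingers and offcut below 0.1 N and (x of block_mid in the frame of hook below 0.048 m or y of block_mid in the frame of hook below 0.074 m)), for 0.2 s.
At the end, for the whole second after the job is handed in: Marker in the tray, offcut in the scrap box, let go; block flat on the bed, within 3 mm and 0.05 rad of the fence, 3.5 mm of the stop, bevel to the robot, at rest; the gripper pushes it (over 3 N): fence force over 3 N, bed force over 6 N, through the last second (x of pen_mid in the frame of tray between -0.081 and 0.081 m and y of pen_mid in the frame of tray between -0.051 and 0.051 m and z of pen_mid in the frame of tray between 0 and 0.04 m and contact force between the fingers and pen below 0.1 N and x of offcut_mid in the frame of scrap between -0.081 and 0.081 m and y of offcut_mid in the frame of scrap between -0.051 and 0.051 m and z of offcut_mid in the frame of scrap between 0 and 0.048 m and contact force between the fingers and offcut below 0.1 N and x of block_mid in the frame of hook between 0.05 and 0.057 m and y of block_mid in the frame of hook between 0.0765 and 0.084 m and z of block_mid in the frame of hook between 0.023 and 0.029 m and angle between the x axis of hook and the x axis of block_mid, either way round below 0.05 rad and angle between block_mid's own z axis and vertical below 0.04 rad and x of block_bevel in the frame of hook below 0.04 m and contact force between block and fence above 3 N and contact force between block and bed above 6 N and contact force between the fingers and block above 3 N and linear speed of block below 0.01 m/s); the arm keeps its last pose, push and grip.
It fails at once if the bottle is moved by more than 40 mm (distance of bottle from where it was at the start of the episode above 0.04 m).
It fails at once if the mug is moved by more than 40 mm (distance of mug from where it was at the start of the episode above 0.04 m).
It fails at once if the tape is moved by more than 40 mm (distance of tape from where it was at the start of the episode above 0.04 m).
It fails at once if the gouge is moved by more than 40 mm (distance of gouge from where it was at the start of the episode above 0.04 m).
It fails at once if the roller is moved by more than 40 mm (distance of roller from where it was at the start of the episode above 0.04 m).
It also fails if it takes over 72 s, if anything falls off the work surface, if the arm or the gripper's body presses on something with over 40 N, if the wrist force passes 120 N, or if a joint passes its speed limit or range.

## Robot

A 7-joint arm with a two-finger parallel gripper is mounted at the origin on the work surface. World frame = base frame: x ahead of the robot, y to its left, z up, the work surface at z = 0. Lengths are in mm, angles in rad, forces in N, time in s.
With the tool pointing down it reaches from about 400 to 900 mm from the base axis. Payload 5.6 kg.
Tool frame: the origin (TCP) lies midway between the tips of the shut fingers; the grasp point (between the pads) lies 19 mm behind it; x points along the fingers, y is the direction in which the jaws open and shut, and the axes are right-handed (so a half turn about x gives the same grasp; the last joint's range is limited). The gripper opens to 92 mm and grips with 3 to 60 N. Pads are 20 mm wide; open, the fingers measure 128 mm over their backs; the gripper's body (75 mm by 189 mm) begins 69 mm behind the grasp point.
Start: joints at [1.272, 0.468, -0.012, 1.603, 0.006, 1.071, -0.056], TCP at [164.42, -628.868, 214.592] pointing down, gripper open.
Joint ranges: [-2.53, 2.53], [-0.31, 2.02], [-1.57, 1.55], [0.28, 2.44], [-1.29, 4.43], [0.15, 1.84], [-2.92, 2.92]. Speed limits (rad/s): [2.57, 2.57, 3.14, 3.14, 3.14, 3.14, 3.14].

## Interface

Orientations are given as a rotation vector (axis times angle).
In Python, from cell import robot, grip, kin, viewer gives the robot as it stands. Calls block until the motion is done:
- robot.movep(position, orientation): joint-space move of the TCP to a pose.
- robot.servo_line(position, feed=150, rotation=None): straight line of the TCP; rotation=None keeps the orientation; feed is the mean speed in mm/s.
- robot.goto_joints(angles): joint-space move.
- grip(opening, newtons=None): opening from 0.0 (shut) to 1.0 (fully open); newtons is the grip in N (None keeps the last); returns when the fingers have stopped.
- robot.hold(seconds).
- kin.ik(position, orientation): joint angles nearest the present ones, or None.
- robot.observe(): the state.
- viewer.read_camera(name): name is "side" or "top"; returns the picture (480x640x3 uint8, red, green, blue); there is no depth.
- viewer.camera_info(name): a dict with "camera_matrix" (3x3 intrinsics, pixels), "R" (3x3) and "t" (3): a world point X has camera coordinates R X + t. Camera axes: x right, y down, z forward; pixel columns grow to the right and rows downward; lengths in mm; the calibration is good to about 2 mm. A picture is of the moment at which its call begins. camera_info takes no time and is no camera call.
A pose or a line that the arm cannot do raises robot.IKError and nothing moves.
- robot.job_done(): hands the job in, once; it reports no verdict.
Trained networks look in the newest picture that a camera, given by its name, has taken for a name from the list of things; names that differ only in an ending like _2 or _b are one class to them, and where a whole thing is asked for, a point or a joint stands for the part that bears it (a point fixed in the world has none). Each returns a list of dicts, best first, with "confidence" (0 to 1); they miss things now and then, are a little off and sometimes report something else, mostly with a low value. They report only what shows in the picture. A call takes as long as a camera call.
- viewer.silhouettes(name, camera): "mask" (480x640 bool, what is visible of it).
- viewer.pinpoint(name, camera): "at" ([x, y, z] in mm, in the coordinates of the camera as it stood for that picture, good to about 4 mm: a listed point, or the origin of a listed thing).
The state is a dict: "t": time; "joints": joint angles; "joint_velocities": joint speeds; "joint_torque": joint torques, N m; "tcp_pos": TCP position; "tcp_rot": TCP orientation; "contact_force": force on the tool from outside, world axes, zero at the start; "wrist_torque": the same for the moment, N m; "grip_width": opening from 0.0 (shut) to 1.0 (fully open).
Only numpy, scipy, OpenCV 4.12 (cv2) and the standard library are available. Lean on these libraries where they do the work, as an engineer would, in place of code of your own. Each camera call takes 0.05 s, during which the arm holds its last target. There are 200 camera calls.

## Working session

There is one attempt and no reset: what is moved stays moved. The work goes in short steps, each a Python script; the robot and the scene stay as the last script left them, time stands still between calls to the robot, and variables do not carry over. Pictures are saved under pics/ and viewed, on a budget of 10 in all, crops included, one or two more only if the job needs it, and the job is handed in when it is done.

```bash
ls; mkdir -p pics
cat > h.py <<'E'
import numpy as np, cv2
from cell import robot, grip, kin, viewer
from scipy.spatial.transform import Rotation as R
def world(cam,p):
    i=viewer.camera_info(cam); return np.array(i["R"]).T@(np.array(p)-np.array(i["t"]))
def ray(cam,px,z):
    i=viewer.camera_info(cam); A=np.array(i["R"]);t=np.array(i["t"])
    d=A.T@np.linalg.inv(i["camera_matrix"])@[px[0],px[1],1]; c=-A.T@t
    return c+d*(z-c[2])/d[2]
def snap(cam,fn):
    cv2.imwrite(fn,viewer.read_camera(cam)[:,:,::-1])
def down(yaw):
    # tool x down; tool y (jaws) at yaw in the world
    y=np.array([np.cos(yaw),np.sin(yaw),0]);x=np.array([0,0,-1.]);return R.from_matrix(np.c_[x,y,np.cross(x,y)]).as_rotvec()
E
python3 - <<'E'
from h import *
for c in ("top","side"):
    snap(c,f"pics/{c}0.png")
    i=viewer.camera_info(c); print(c,"campos",(-np.array(i["R"]).T@np.array(i["t"])).round())
    for n in ["hook","stop","fence","block_mid","block_bevel","pen_mid","offcut_mid","tray","scrap","bottle","mug","tape"]:
        for d in viewer.pinpoint(n,c)[:2]: print(n,world(c,d["at"]).round(1),round(d["confidence"],2))
s=robot.observe();print({k:np.round(v,3) for k,v in s.items()}, R.from_rotvec(s["tcp_rot"]).as_matrix().round(2))
E
```

```text
pics
top campos [ 462.    6. 1220.]
hook [569.7 -16.   -0.8] 0.85
stop [674.2 103.7   6.7] 0.93
fence [656.  -28.8  10.3] 0.79
fence [539.8  29.7  10.8] 0.25
block_mid [542.5  28.7  20.6] 0.94
block_bevel [519.8  33.6  31.5] 0.55
pen_mid [624.2  44.2  17.4] 0.89
offcut_mid [605.8 -87.3  13.1] 0.8
offcut_mid [517.2  34.5  31.1] 0.68
tray [483.1 349.    0.8] 0.88
tray [ 5.70e+02 -1.68e+01  1.00e-01] 0.36
scrap [ 5.078e+02 -3.618e+02  5.000e-01] 0.75
scrap [ 7.827e+02 -1.377e+02  7.000e-01] 0.68
bottle [703.3 289.1  -1.7] 0.94
mug [ 713.4 -333.8   -3. ] 0.86
mug [ 7.799e+02 -1.367e+02  2.000e-01] 0.61
tape [ 295.5 -346.1   -1.5] 0.76
side campos [ 365. -779.  613.]
stop [ 7.801e+02 -1.406e+02 -6.000e-01] 0.74
stop [676.2 102.8   9.5] 0.66
fence [662.1 -28.3   9. ] 0.79
block_mid [543.9  30.9  21.7] 0.97
block_bevel [521.1  31.2  33.2] 0.73
pen_mid [622.   49.6  16.4] 0.67
offcut_mid [608.7 -86.8  18.1] 0.5
tray [482.8 354.7   2.9] 0.61
scrap [ 506.1 -364.1   -2. ] 0.85
bottle [705.1 287.2  -2.1] 0.62
mug [ 710.9 -333.8   -3. ] 0.56
tape [ 299.6 -346.7    0.5] 0.86
tape [ 503.6 -362.8   -0. ] 0.3
{'t': np.float64(1.3), 'joints': array([ 1.272,  0.467, -0.012,  1.603,  0.006,  1.071, -0.056]), 'joint_velocities': array([ 0.   , -0.   , -0.   , -0.   ,  0.001, -0.002,  0.001]), 'joint_torque': array([-0.0000e+00, -5.2042e+01, -1.2000e-02, -2.4405e+01, -5.7000e-02,
        1.1000e-02,  0.0000e+00]), 'tcp_pos': array([ 164.451, -628.846,  214.613]), 'tcp_rot': array([ 2.085,  0.268, -2.085]), 'contact_force': array([0.185, 0.276, 0.078]), 'wrist_torque': array([ 0.015,  0.003, -0.066]), 'grip_width': np.float64(1.002)} [[-0.    0.25 -0.97]
 [-0.   -0.97 -0.25]
 [-1.    0.    0.  ]]
```

View pics/top0.png

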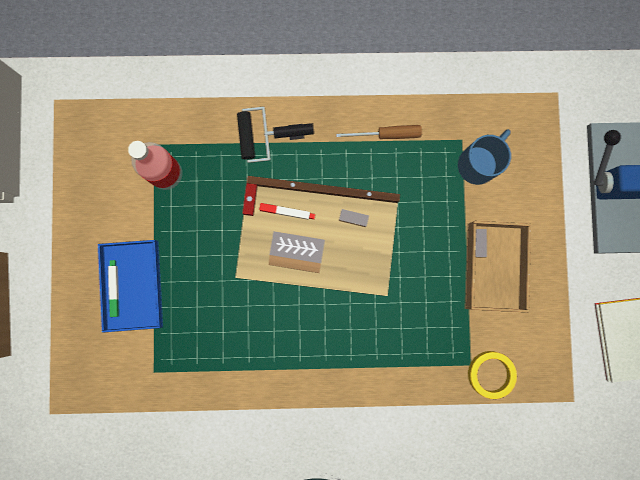

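View pics/side0.png

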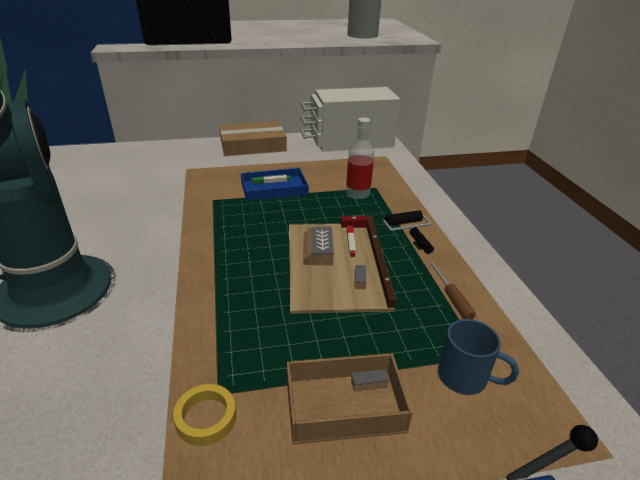

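Run:
```python
from h import *
Z=dict(block_mid=42,pen_mid=25,offcut_mid=29,stop=32,hook=10,fence=32,tray=30,scrap=50)
c="top"
for n in Z:
    for d in viewer.silhouettes(n,c)[:2]:
        m=d["mask"].astype(np.uint8); 
        cs=max(cv2.findContours(m,0,1)[0],key=cv2.contourArea)
        b=cv2.boxPoints(cv2.minAreaRect(cs))
        w=np.array([ray(c,p,Z[n])[:2] for p in b])
        e=[w[1]-w[0],w[2]-w[1]]; L=max(e,key=np.linalg.norm)
        print(n,round(d["confidence"],2),m.sum(),"c",w.mean(0).round(1),"size",[round(np.linalg.norm(x),1) for x in e],"dir",round((np.degrees(np.arctan2(L[1],L[0]))%180),1),b.mean(0).round(1))
```

```text
block_mid 0.61 1762 c [539.9  27.2] size [np.float64(65.2), np.float64(101.5)] dir 79.4 [296.7 251.9]
stop 0.92 356 c [644.7 116.3] size [np.float64(61.8), np.float64(21.9)] dir 172.4 [249.9 199.2]
hook 0.83 13214 c [573.8 -12.6] size [np.float64(205.0), np.float64(307.0)] dir 82.0 [316.8 235.7]
fence 0.61 1356 c [662.1 -25.9] size [np.float64(18.7), np.float64(298.8)] dir 82.0 [322.9 189. ]
fence 0.57 4956 c [481.9 346.3] size [np.float64(118.2), np.float64(172.4)] dir 2.7 [130.4 285.8]
tray 0.6 4791 c [481.8 347.7] size [np.float64(117.3), np.float64(172.1)] dir 3.2 [129.9 285.9]
tray 0.17 1283 c [777.2  64.7] size [np.float64(145.3), np.float64(105.3)] dir 95.6 [275.6 132. ]
scrap 0.98 5350 c [ 507.  -355.1] size [np.float64(173.2), np.float64(124.5)] dir 176.1 [497.4 265.3]
```

The top view shows the marker at about (287,212), the offcut at (354,218) and the block at (297,251). The fence runs from (248,178) to (398,200), so the hook is turned about -8°. The tray is on the left and the scrap box on the right, both with clear space. The side view agrees. I'll move the offcut first.

```bash
cat >> h.py <<'E'
D=np.radians
def best(p,yaw):
    """down pose with the half turn that keeps joints most central"""
    c=[]
    for y in (yaw,yaw+np.pi):
        q=kin.ik(p,down(y))
        if q is not None: c.append((abs(np.array(q)-robot.observe()["joints"]).max()+ (5 if abs(q[6])>2.7 else 0),y))
    return down(min(c)[1])
def pick(p,yaw,w,z,N,zup=110):
    r=best([p[0],p[1],zup],yaw); robot.movep([p[0],p[1],zup],r); grip(w)
    robot.servo_line([p[0],p[1],z],150); grip(0.0,N); g=robot.observe()["grip_width"]
    robot.servo_line([p[0],p[1],zup+20],200); print("grip",g,robot.observe()["grip_width"])
def place(p,yaw,z,w,zup=140):
    r=best([p[0],p[1],zup],yaw); robot.movep([p[0],p[1],zup],r)
    robot.servo_line([p[0],p[1],z],150); grip(w); robot.hold(.1); robot.servo_line([p[0],p[1],zup],250)
E
python3 - <<'E'
from h import *
print("pen",ray("top",(287.5,212),22),"off",ray("top",(354,218),29))
robot.movep([480,-300,200],best([480,-300,200],D(-9)))
pick((607,-87),D(-9),.55,12,15)
a=D(-4); o=np.array([506.5,-360])+[[np.cos(a),-np.sin(a)],[np.sin(a),np.cos(a)]]@np.array([-25,-10])
place(o,a+np.pi/2,14,.45)
print(robot.observe()["t"])
pick((623,46.5),D(-10.4),.5,12,15)
print(robot.observe()["t"])
snap("top","pics/t1.png")
E
```

```text
pen [619.57589353  44.21885464  22.        ] off [604.6199691 -85.0822174  29.       ]
grip 0.23824843705226176 0.24027860176593147
10.625
grip 0.1621763769016238 0.15953660897934618
14.6333
```

Run:
```python
from h import *
a=D(3.2); o=np.array([482.5,350.])+[[np.cos(a),-np.sin(a)],[np.sin(a),np.cos(a)]]@np.array([-5,-14])
place(o,a+np.pi/2,12,.36)
robot.servo_line([440,250,200],300)
snap("top","pics/t2.png"); 
def seg(n):
    for d in viewer.silhouettes(n,"top")[:1]:
        m=d["mask"].astype(np.uint8); cs=max(cv2.findContours(m,0,1)[0],key=cv2.contourArea); print(n,d["confidence"],m.sum(),cv2.minAreaRect(cs))
for n in ["block_mid","block_bevel","stop","fence","pen_mid","offcut_mid","hook"]:
    for d in viewer.pinpoint(n,"top")[:2]: print(n,world("top",d["at"]).round(1),round(d["confidence"],2))
seg("block");seg("stop");seg("fence")
h=D(-8); t=[np.cos(h)*.707,np.sin(h)*.707,-.707]; 
for s in (1,-1):
    y=s*np.array([-np.sin(h),np.cos(h),0]); Q=R.from_matrix(np.c_[t,y,np.cross(t,y)]).as_rotvec()
    for p in ([480,50,60],[615,60,33]): print(s,p,kin.ik(p,Q))
print(robot.observe()["t"])
```

```text
block_mid [537.3  31.1  22.8] 0.55
block_bevel [517.3  35.2  31.5] 0.93
block_bevel [676.3 105.9   7.9] 0.57
stop [673.3 104.3   8.3] 0.58
fence [657.6 -26.5  10.2] 0.75
fence [541.   30.4  23.2] 0.22
pen_mid [676.2 103.    9.6] 0.55
pen_mid [481.  339.7   8.2] 0.5
offcut_mid [ 483.2 -368.2   11.7] 0.85
hook [569.1 -15.3  -2. ] 0.86
block 0.76 1745 ((296.4327697753906, 251.70968627929688), (52.320770263671875, 34.2450065612793), 8.32564926147461)
stop 0.6 317 ((249.87692260742188, 199.484619140625), (11.039091110229492, 29.768335342407227), 7.125016689300537)
fence 0.69 1464 ((323.0563049316406, 189.03428649902344), (153.66163635253906, 10.920504570007324), 6.892423629760742)
1 [480, 50, 60] None
1 [615, 60, 33] [ 0.04006658  0.66757861 -0.41151137  2.30556733  2.39807703  0.74828538
 -1.10242317]
-1 [480, 50, 60] None
-1 [615, 60, 33] [ 0.3885002   0.83529342 -0.82728095  2.28627435  2.30420618  0.95520929
  2.35021628]
19.2
```

View pics/t2.png

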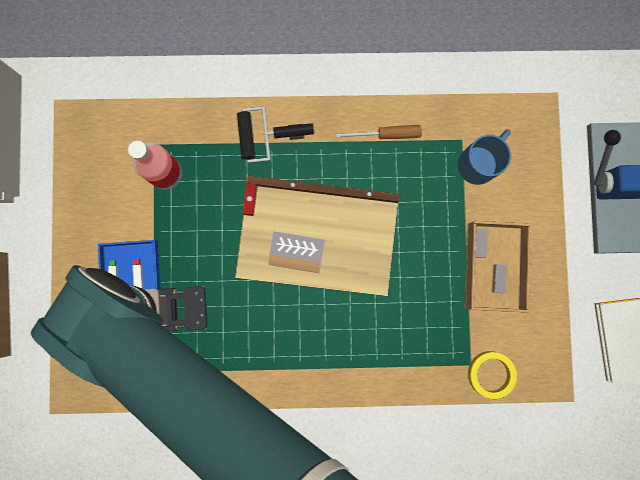

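Both bits are where they belong: the marker at (137,268) in the tray and the offcut at (499,278) in the box. Next I'll grip the block across its width, square it up, slide it to about 28 mm from the fence, and creep it against the stop.

```bash
cat >> h.py <<'E'
HY=D(-8); C=np.array([673.5,103.]); M=np.array([[np.cos(HY),-np.sin(HY)],[np.sin(HY),np.cos(HY)]])
def hk(x,y): return C+M@np.array([x,y])     # corner-frame -> world xy
def F():
    f=np.mean([(robot.hold(.02),robot.observe()["contact_force"])[1] for _ in range(3)],0); return np.r_[M.T@f[:2],f[2]]
def T():
    p=np.array(robot.observe()["tcp_pos"]); return np.r_[M.T@(p[:2]-C),p[2]]
E
python3 - <<'E'
from h import *
p=np.array([541,29.5]); 
r=best([*p,110],D(-10)); robot.movep([*p,110],r); grip(1.0)
robot.servo_line([*p,12],150); grip(0.0,10); print("w",robot.observe()["grip_width"]*92,T())
yaw=np.arctan2(*R.from_rotvec(r).as_matrix()[[1,0],1]); rn=down(yaw+D(2))
robot.servo_line([*hk(-60,-56),12.3],70,rn); f0=F(); print("f0",f0,T())
for k in range(1,13):
    robot.servo_line([*hk(-60,-56+k),12.3],20); f=F()-f0
    if f[1]<-4: break
print(k,f,T(),robot.observe()["grip_width"]*92)
snap("top","pics/t3.png")
print(robot.observe()["t"])
E
```

```text
w 63.77086805016436 [-120.80128443  -91.26173549   12.14816048]
f0 [ 0.21529503  0.14713766 -0.60273052] [-60.210798   -56.13715769  12.18038996]
10 [-0.74308057 -5.12485062  1.04360461] [-60.0281399  -47.88365718  12.18018594] 64.07715483285541
26.8667
```

Run:
```python
from h import *
grip(.78); robot.hold(.1); q=robot.observe()["tcp_pos"]; robot.servo_line([q[0],q[1],80],150)
r=best([*hk(-116,-50),80],HY+np.pi/2); robot.movep([*hk(-116,-50),80],r); grip(.45)
robot.servo_line([*hk(-116,-50),14],120); f0=F()
robot.servo_line([*hk(-82,-50),14],40); print(F()-f0,T())
for x in np.arange(-81,-60,1):
    robot.servo_line([*hk(x,-50),14],25); f=F()-f0
    if f[0]<-5: break
print(x,f,T())
robot.servo_line([*hk(x-25,-50),14],80);robot.servo_line([*hk(x-25,-50),90],150)
robot.servo_line([*hk(x-140,-100),200],300)
im=viewer.read_camera("top"); c=im[160:290,220:420]; cv2.imwrite("pics/t4.png",cv2.resize(c,None,fx=4,fy=4,interpolation=cv2.INTER_CUBIC)[:,:,::-1])
for n in ["block_mid","stop"]:
    for d in viewer.pinpoint(n,"top")[:1]: w=world("top",d["at"]); print(n,w.round(1),M.T@(w[:2]-C),round(d["confidence"],2))
print(robot.observe()["t"])
```

```text
[-0.36322322 -0.2573152  -0.31046773] [-82.15495242 -49.90566487  14.01300935]
-70 [-6.21574041 -0.90276259  3.2060301 ] [-71.76566654 -49.98510191  13.7167154 ]
block_mid [635.6  60.1  21.1] [-31.5441205 -47.7484474] 0.91
stop [674.  103.1   8.8] [0.50101666 0.12131324] 0.56
37.0667
```

View pics/t4.png

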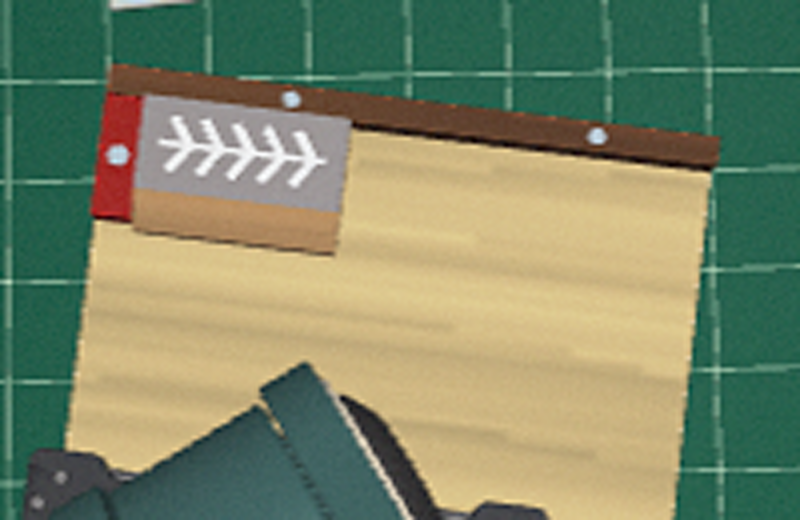

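The picture shows the block square in the corner, against the fence and with only a sliver of gap to the stop (crop x≈140). I'll nudge its end in y, then do the diagonal push.

Run:
```python
from h import *
r=best([*hk(-36,-135),90],HY+np.pi/2); robot.movep([*hk(-36,-135),90],r); grip(0.0,20)
robot.servo_line([*hk(-36,-135),18],150); f0=F()
robot.servo_line([*hk(-36,-124),18],60)
for y in np.arange(-123,-104,1):
    robot.servo_line([*hk(-36,y),18],25); f=F()-f0
    if f[1]<-4: break
print("y push",y,f,T(),robot.observe()["t"])
robot.servo_line([*hk(-36,y-8),18],80);robot.servo_line([*hk(-36,y-8),70],200)
robot.servo_line([*hk(-82,-50),70],200);robot.servo_line([*hk(-79,-50),49],150); f0=F()
x,z=-73.,43.; robot.servo_line([*hk(x,-50),z],60)
for k in range(40):
    f=F()-f0; a,b=-f[0],f[2]
    if a>13 and b>13 or robot.observe()["t"]>58: break
    if a<=13 : x+=.8 if a-b<4 else .2
    if b<=13 : z-=.8 if b-a<4 else .2
    robot.servo_line([*hk(x,-50),z],30)
print(k,x,z,f,T(),robot.observe()["t"])
im=viewer.read_camera("side"); cv2.imwrite("pics/s5.png",cv2.resize(im[180:320,250:450],None,fx=4,fy=4,interpolation=cv2.INTER_CUBIC)[:,:,::-1])
```

```text
y push -113 [ 0.11484911 -4.06693798  1.13038374] [ -35.98864893 -114.0617896    17.92029758] 42.95
19 -57.800000000000054 30.800000000000036 [-15.38228771  -3.3783211   21.1965142 ] [-62.06175999 -49.83107007  32.04158881] 50.5667
```

View pics/s5.png

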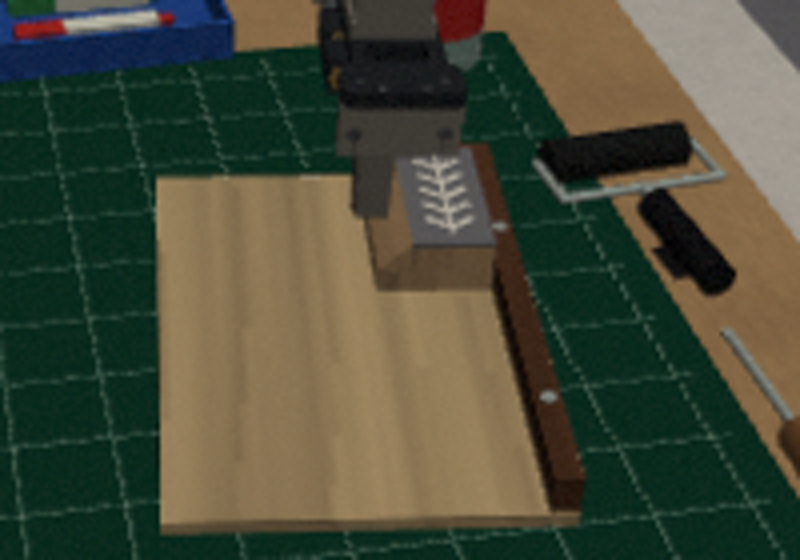

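The fingertips sit on the middle of the bevel, and the block is flat and tight to the fence. I'll check the push holds steady and hand in.

Run:
```python
from h import *
robot.hold(.5); print(F(),T())
viewer.read_camera("top"); viewer.read_camera("side")
for c in ("top","side"):
  for n in ["block_mid","stop","pen_mid","offcut_mid"]:
    for d in viewer.pinpoint(n,c)[:1]: w=world(c,d["at"]); print(c,n,w.round(1),(M.T@(w[:2]-C)).round(1),round(d["confidence"],2))
f=F(); print(f,robot.observe()["t"])
if -f[0]>10 and f[2]>10: robot.job_done(); print("done")
```

```text
[-15.18782326  -3.84651756  21.18088524] [-62.05277189 -49.86793444  32.03727017]
top stop [ 479.5 -367.5   11.1] [-126.6 -492.9] 0.65
top pen_mid [482.1 337.6  10.4] [-222.2  205.6] 0.77
top offcut_mid [ 478.6 -370.5   11.7] [-127.1 -496. ] 0.75
side block_mid [641.2  60.8  24.3] [-26.2 -46.3] 0.63
side stop [ 478.6 -366.8    2.2] [-127.6 -492.3] 0.73
side pen_mid [480.  340.6  11.3] [-224.7  208.4] 0.67
side offcut_mid [ 487.  -369.4   12.1] [-119.  -493.7] 0.59
[-15.35487394  -3.29123839  21.28826378] 51.7167
the job is handed in; nothing more can be done
done
```

I handed the job in at about 52 s with the arm still pushing. There was no verdict, so this rests on my own checks.

- **Clearing:** the marker went into the blue tray and the offcut into the scrap box, both let go before the block reached the corner. Pictures confirmed both, and the last detections still placed them there.
- **Block into the corner:** I gripped it, squared it to the hook and slid it against the stop (5 N contact). Then I pushed it to the fence (6 N contact) and nudged its end onto the stop again (4 N contact).
- **Final push:** the shut fingertips press on the middle of the bevel. The push held steady at about 15 N towards the fence and 21 N down. I estimate about 8 N reaches the fence after bed friction, but I could not measure that directly.

**Checks that disagreed or failed:**
- The last side-camera fix on the block read about 6 mm too near the fence and 4 mm too near the stop. That is physically impossible and a little beyond that detector's usual error.
- The last top view did not find the block, because the gripper hid it. The "stop" detections then were false; they landed on the offcut in the scrap box.
- I relied instead on an earlier top-camera fix, before the final nudge and push, which put the block within about 2 mm of home. The contact forces and the side picture agreed with it.

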